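Find the pipe that the radius leaf fits

ROBOT

A 6-joint arm with a two-finger parallel gripper is mounted at the origin on a cart in front of the work surface, level with it; the furniture and walls round the work are solid. World frame = base frame: x ahead of the robot, y to its left, z up, the work surface at z = 0. Lengths are in mm, angles in rad, forces in N, time in s.
With the tool pointing down it reaches from about 275 to 750 mm from the base axis. Payload 10.2 kg.
Tool frame: the origin (TCP) lies at the very end of the fingers, on their centre line; the grasp point (between the pads) lies 19 mm behind it; x points along the fingers, y is the direction in which the jaws open and shut, and the axes are right-handed (so a half turn about x gives the same grasp; the last joint's range is limited). The gripper opens to 85 mm and grips with 20 to 120 N. Pads are 22 mm wide; open, the fingers measure 114 mm over their backs; the gripper's body (76 mm by 85 mm) begins 54 mm behind the grasp point. The pads swing forward as they close: fully open they stand 13 mm farther back than shut.
Start: joints at [-1.409, 0.313, 1.498, -0, 1.331, -0.223], TCP at [197.059, -486.62, 231.294] pointing down, gripper open.
Joint ranges: [-2.94, 2.94], [-0.97, 2.17], [0.19, 2.56], [-1.23, 4.37], [0.02, 3.11], [-2.88, 2.88]. Speed limits (rad/s): [2.39, 2.39, 3.01, 3.14, 3.14, 3.14].

INTERFACE

Orientations are given as a unit quaternion [w, x, y, z].
In Python, from rig import ctrl, viewer, finish_job gives the robot as it stands.
- The arm moves only by the tool carry_out, never from a script. Its argument "targets" is a list of rows, each an object of numbers: "x", "y", "z": the shift along the world's x, y, z in m; "ax", "ay", "az": the turn, a rotation vector about the world's x, y, z in rad; "hand": the opening, from -1 (shut) to 1 (fully open). A call has 1 to 5 rows; each row is the pose to reach, as a shift and turn from the pose commanded when the call began; what a row does not reach only later rows make up. A row lasts 1/8 s, in which the tool goes at most 62.5 mm and 10.7 degrees, less where a joint would pass 70% of its speed; a pose out of reach is approached as far as the arm can. A call with a gripper value outside its range is refused whole. The fingers move at their own pace and stop on an object; "grip_force" is the grip in N (left out, the last holds). Time passes only in rows, so rows that repeat a pose let the fingers close. It gives the time, the measured TCP pose, the force and the opening at its end, in the units of the state.
- ctrl.sense(): the state, without advancing time (a new reading comes with each control period).
- viewer.capture(name): name is "scene" or "top"; returns the picture (420x560x3 uint8, blue, green, red); there is no depth.
- viewer.camera_info(name): a dict with "fx", "fy", "cx", "cy" (pixels), "R" (3x3) and "t" (3): a world point X has camera coordinates R X + t. Camera axes: x right, y down, z forward; pixel columns grow to the right and rows downward; lengths in mm; the calibration is good to about 2 mm. A picture is of the moment at which its call begins. camera_info takes no time and is no camera call.
- finish_job(): hands the job in, once; it reports no verdict.
The state is a dict: "time_s": time; "joints": joint angles; "dq": joint speeds; "tau": joint torques, N m; "eef_pos": TCP position; "ee_rot": TCP orientation; "force": force on the tool from outside, world axes, zero at the start; "wrist_torque": the same for the moment, N m; "grip_width": opening from 0.0 (shut) to 1.0 (fully open).
Only numpy, scipy, OpenCV 4.12 (cv2) and the standard library are available. Lean on these libraries where they do the work, as an engineer would, in place of code of your own. Each camera call takes 0.05 s, during which the arm holds its last target. There are 200 camera calls.

TASK

Take the concave radius leaf (the one with the hollow arc in its foot) by its tab and touch it squarely onto the pipe pieces on the rack until you find the one on which it neither rocks nor stands off. Press it home there at about 10 N for about two seconds, then leave it standing upright on that pipe, square to it. Never press the foot onto anything harder than 30 N, and leave the other leaf and the small things lying about where they are.

Things in the scene. Friction and masses are not known exactly. Their poses are not given: they have to be found in the camera images.
- leaf: concave radius leaf, a steel plate standing upright in one of the stand's two pockets, 150 g (may vary by a third), 59.4 mm tall in all. Origin: middle of the underside of its two feet. x runs through its thickness, y across its width, z up. The upper part is the tab (16 mm thick in x, 26 mm wide in y, from 15.4 mm to 59.4 mm above the origin), to be gripped across its 16 mm thickness; the lower part is the foot
- leaf_foot: the foot, fixed to the tab, same origin and axes: 14 mm thick in x, 44 mm wide in y, from 0 to 15.4 mm above the origin. Its underside has a hollow arc of radius 16 mm that runs along x, made of five flats and spanning about 62 degrees to either side of its crest; it rests on two flat feet at y = -22 to -14.5 mm and 14.5 to 22 mm
- leaf_arc (a point): centre of the foot's 16 mm arc: on the middle plane, 7.6 mm below the leaf's origin (the crest of the arc is 16 mm above this point). Pressed squarely on the pipe of 16 mm radius it comes to that pipe's axis; on the 13.5 mm pipe it comes 2.5 mm below the axis and rocks; on the 18.5 mm pipe the arc's ends bear and it stands about 4 mm above the axis
- leaf_tab (a point): a good gripping point, 38 mm above the leaf's origin in the middle of the tab
- stand: fixed grey plastic stand, 56 x 150 x 6 mm plate with two pockets at its own y = +38 and -38 mm, whose rims rise to 16 mm above the worktop; the leaves stand 6 mm above the worktop in them with 1.5 mm play front and back. Origin: underside centre; the leaves' x is the stand's x. Which pocket holds which leaf varies
- nose_leaf: the other leaf, 44 x 14 mm at the base and 60 mm tall, with a rounded nose of 16 mm radius on top; to be left alone. Origin: underside centre
- rack: fixed aluminium rack, 75 x 235 x 10 mm base plate with three short horizontal steel pipe pieces on posts at its own y = +72, 0 and -72 mm. The pipes run along the rack's x, are 60 mm long and rigid, and all axes are 50 mm above the worktop. One has a radius of 13.5 mm, one 16 mm (the one that fits), one 18.5 mm; their order varies. Origin: underside centre
- place_left (a point): point on the rack: the centre of the axis of the pipe piece standing there, half way along its length and 50 mm above the worktop. Own x runs along that pipe, own y to the rack's left, z up. The pipe's radius there is 13.5, 16 or 18.5 mm and is not known beforehand (rack y = +72 mm)
- place_mid (a point): point on the rack: the centre of the axis of the pipe piece standing there, half way along its length and 50 mm above the worktop. Own x runs along that pipe, own y to the rack's left, z up. The pipe's radius there is 13.5, 16 or 18.5 mm and is not known beforehand (rack y = 0)
- place_right (a point): point on the rack: the centre of the axis of the pipe piece standing there, half way along its length and 50 mm above the worktop. Own x runs along that pipe, own y to the rack's left, z up. The pipe's radius there is 13.5, 16 or 18.5 mm and is not known beforehand (rack y = -72 mm)
- pc_tower: fixed black computer tower, 378 mm deep in x, 184 mm wide, 420 mm tall, standing on the worktop behind and between rack and stand, its front about 0.19 m nearer the robot than its origin (underside centre): carry things past in front of it
- union: small beige and blue tube union, 12 x 42 x 12 mm, lying between stand and rack; to be left alone
- vial: small amber glass vial with a black cap, 24 mm across, 51 mm tall, standing beyond the stand; to be left alone
- tape: roll of tape, 72 mm across, 19 mm tall, lying to the right; to be left alone

How it is judged (in metres and radians):
On the way, in this order (a step that is already met when the one before it is completed fails the run):
1. the concave leaf is lifted out of its pocket (height (world z) of leaf above 0.04 m), for 0.1 s.
2. the leaf's foot is pressed with 4 to 25 N, fully home, upright and square, on the pipe that it fits, for 1 s (((x of leaf_arc in the frame of place_left between -0.02 and 0.02 m and y of leaf_arc in the frame of place_left between -0.0018 and 0.0018 m and z of leaf_arc in the frame of place_left between -0.0016 and 0.0016 m) or (x of leaf_arc in the frame of place_mid between -0.02 and 0.02 m and y of leaf_arc in the frame of place_mid between -0.0018 and 0.0018 m and z of leaf_arc in the frame of place_mid between -0.0016 and 0.0016 m) or (x of leaf_arc in the frame of place_right between -0.02 and 0.02 m and y of leaf_arc in the frame of place_right between -0.0018 and 0.0018 m and z of leaf_arc in the frame of place_right between -0.0016 and 0.0016 m)) and angle between leaf's own z axis and vertical below 0.15 rad and angle between the x axis of leaf and the x axis of rack, either way round below 0.15 rad and contact force between leaf_foot and anything else between 4 and 25 N), for 1 s.
At the end, for the whole second after the job is handed in: the concave leaf rests, still and released, on the pipe of 16 mm radius: the arc's centre within 1.8 mm sideways and 1.6 mm in height of that pipe's axis and within 20 mm of its middle along it, upright within 0.15 rad and square to the pipe within 0.15 rad (((x of leaf_arc in the frame of place_left between -0.02 and 0.02 m and y of leaf_arc in the frame of place_left between -0.0018 and 0.0018 m and z of leaf_arc in the frame of place_left between -0.0016 and 0.0016 m) or (x of leaf_arc in the frame of place_mid between -0.02 and 0.02 m and y of leaf_arc in the frame of place_mid between -0.0018 and 0.0018 m and z of leaf_arc in the frame of place_mid between -0.0016 and 0.0016 m) or (x of leaf_arc in the frame of place_right between -0.02 and 0.02 m and y of leaf_arc in the frame of place_right between -0.0018 and 0.0018 m and z of leaf_arc in the frame of place_right between -0.0016 and 0.0016 m)) and angle between leaf's own z axis and vertical below 0.15 rad and angle between the x axis of leaf and the x axis of rack, either way round below 0.15 rad and linear speed of leaf below 0.01 m/s and angular speed of leaf below 0.1 rad/s); the robot touches nothing.
It fails at once if the foot is pressed harder than 30 N (contact force between leaf_foot and anything else above 30 N).
It fails at once if the other leaf is moved by more than 20 mm (distance of nose_leaf from where it was at the start of the episode above 0.02 m).
It fails at once if the union, the vial or the tape is moved by more than 30 mm (distance of any of union, vial, tape from where it was at the start of the episode above 0.03 m).
It also fails if it takes over 72 s, if anything falls off the work surface, if the arm or the gripper's body presses on something with over 40 N, if the wrist force passes 120 N, or if a joint passes its speed limit or range.

## Working session

There is one attempt and no reset: what is moved stays moved. The work goes in short steps, Python scripts to look and compute and a tool call to move; the robot and the scene stay as the last step left them, time stands still between calls to the robot, and variables do not carry over. Pictures are saved under pics/ and viewed, about 8 in all and at most 12, crops included, and the job is handed in when it is done.

Besides the shell and the picture viewer there is one more tool, called after "Emit:" as a command line: name --argument value ..., lists and objects as JSON in quotes. carry_out: Moves the arm, as the interface text tells. Its arguments: {"type":"object","properties":{"targets":{"type":"array"},"grip_force":{"type":"number"}},"required":["targets"]}

```bash
mkdir -p pics; ls; python3 - <<'E'
from rig import ctrl, viewer
import cv2
for n in("scene","top"):
    cv2.imwrite(f"pics/{n}0.png",viewer.capture(n)); i=viewer.camera_info(n); print(n,i)
print(ctrl.sense())
E
```

```text
pics
scene {'fx': 397.8656236124203, 'fy': 397.8656236124203, 'cx': 277.56372410025125, 'cy': 210.75531127072813, 'R': array([[ 0.5311737 , -0.8471932 , -0.01087122],
       [-0.34164691, -0.20242913, -0.91776894],
       [ 0.77532696,  0.49120884, -0.39696597]]), 't': array([-330.11030049,  256.5445706 ,  862.13771119])}
top {'fx': 527.8646485906442, 'fy': 527.8646485906442, 'cx': 278.33604748298154, 'cy': 201.943733063874, 'R': array([[-0.02570855, -0.99962078, -0.0098677 ],
       [-0.99678701,  0.02638223, -0.0756283 ],
       [ 0.07585995,  0.0078917 , -0.99708725]]), 't': array([ -18.4228937 ,  571.01527967, 1697.26783622])}
{'time_s': 0.1, 'joints': array([-1.40939150e+00,  3.13435097e-01,  1.49838085e+00,  2.22622896e-05,
        1.33095026e+00, -2.23423896e-01]), 'dq': array([-0.00040149, -0.00242093, -0.00137631, -0.0005357 , -0.00032305,
       -0.00034583]), 'tau': array([ 2.98554616e-03, -4.12897396e+01, -2.60144395e+01, -1.10045207e-04,
        3.02319007e-03, -3.12999589e-06]), 'eef_pos': array([ 197.03087726, -486.38487221,  230.76385342]), 'ee_rot': array([ 0.13480316,  0.69407815,  0.13563212, -0.69403714]), 'force': array([ 0.33896761, -0.38613283, -0.78461578]), 'wrist_torque': array([ 0.02196486,  0.02249849, -0.01160394]), 'grip_width': 0.9997787159095038}
```

View pics/scene0.png

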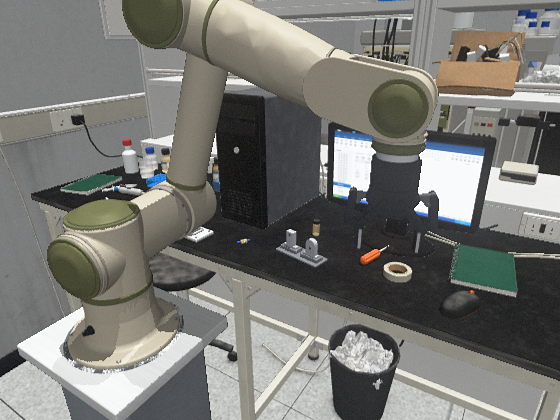

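View pics/top0.png

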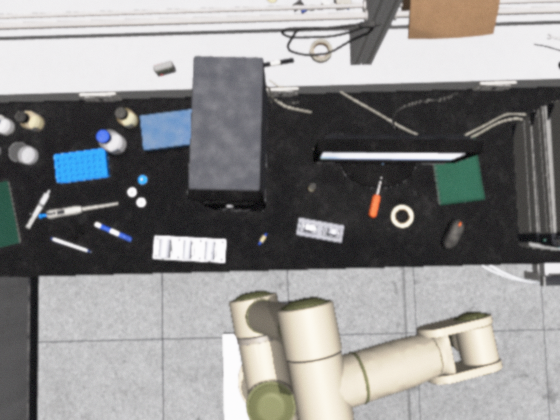

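The scene view shows the stand at (302,250), with the square-tabbed leaf on the left (291,238) and the round-nosed one on the right (312,248). The rack is mostly hidden behind the arm at (200,235). In the top view the rack is at (190,249), the stand at (320,230) and the union at (263,239). Next I'll enlarge these.

```bash
python3 - <<'E'
import cv2,numpy as np
t=cv2.imread("pics/top0.png");s=cv2.imread("pics/scene0.png")
a=cv2.resize(t[225:275,145:235],None,fx=4.4,fy=4.4,interpolation=3)
b=cv2.resize(t[205:255,290:350],None,fx=6,fy=6,interpolation=3)
c=cv2.resize(s[220:275,265:335],None,fx=5.6,fy=5.6,interpolation=3)
o=np.zeros((600,800,3),np.uint8);o[:a.shape[0],:a.shape[1]]=a;o[:b.shape[0],400:760]=b;o[290:290+c.shape[0],:c.shape[1]]=c
cv2.imwrite("pics/crop1.png",o)
E
```

```text
(no output)
```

View pics/crop1.png

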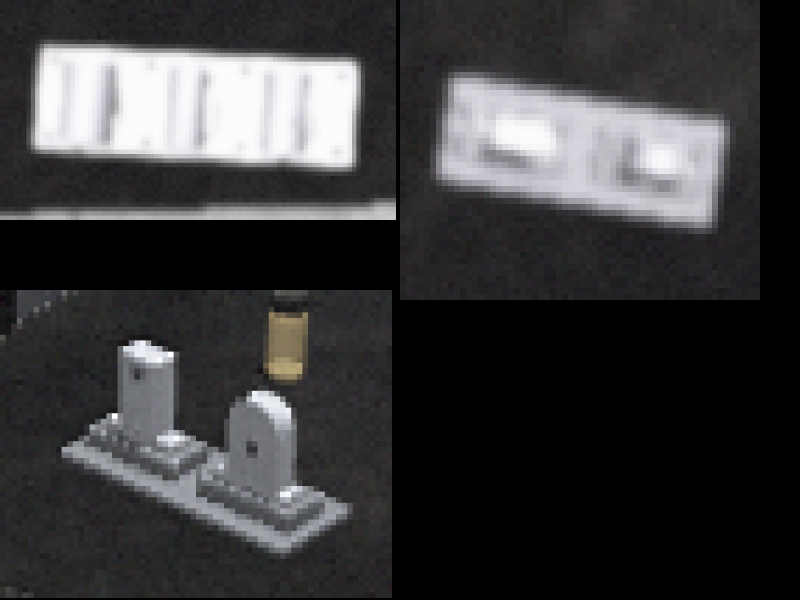

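The crops show the square-tabbed concave leaf on the stand's left (high y) side and the nose leaf on the right. The rack outline and its three pipe shadows are clear. Now I'll measure them.

```bash
cat > h.py <<'E'
import cv2,numpy as np
from rig import viewer,ctrl
def cam(n):
    i=viewer.camera_info(n); return np.array([[i['fx'],0,i['cx']],[0,i['fy'],i['cy']],[0,0,1]]),np.array(i['R']),np.array(i['t'])
def ray(n,uv):
    K,R,t=cam(n); return -R.T@t, R.T@np.linalg.solve(K,[*uv,1.])
def onz(n,uv,z):
    c,d=ray(n,uv); return c+d*(z-c[2])/d[2]
def proj(n,X):
    K,R,t=cam(n); p=K@(R@np.asarray(X,float)+t); return p[:2]/p[2]
def tri(u1,u2):
    (c1,d1),(c2,d2)=ray("top",u1),ray("scene",u2)
    s=np.linalg.lstsq(np.c_[d1,-d2],c2-c1,rcond=None)[0]; a,b=c1+d1*s[0],c2+d2*s[1]
    return (a+b)/2,np.linalg.norm(a-b)
def rect(img,box,thr,up=8):
    x0,y0,x1,y1=box; g=cv2.resize(cv2.cvtColor(img,6)[y0:y1,x0:x1],None,fx=up,fy=up,interpolation=2)
    cs,_=cv2.findContours((g>thr).astype(np.uint8),0,1); c=max(cs,key=cv2.contourArea)
    r=cv2.boxPoints(cv2.minAreaRect(c)); f=lambda p:(p+.5)/up-.5+[x0,y0]
    M=cv2.moments(c); return f(r),f(np.array([M['m10']/M['m00'],M['m01']/M['m00']]))
E
python3 - <<'E'
from h import *
np.set_printoptions(precision=1,suppress=True)
t=cv2.imread("pics/top0.png")
for nm,box,thr,z in(("rack",(145,230,235,267),130,10),("stand",(290,212,350,250),100,6),("leaf",(300,218,319,234),225,65)):
    r,c=rect(t,box,thr); P=np.array([onz("top",p,z) for p in r])[:,:2]; 
    e=[P[1]-P[0],P[2]-P[1]]; l=[np.linalg.norm(v) for v in e]; v=e[int(np.argmax(l))]; v=v*np.sign(v[1])
    print(nm,r.ravel(),"centre",P.mean(0),"size",l,"yaw of y-axis",round(np.arctan2(-v[0],v[1]),4))
g=cv2.cvtColor(t,6)
print(g[240:263:2,150:230].astype(int))
E
```

```text
rack [151.6 259.3 152.9 234.1 226.6 238.1 225.3 263.3] centre [426.1 261.8] size [np.float64(82.03083310031388), np.float64(241.6951710599878)] yaw of y-axis -0.0801
stand [294.6 234.9 297.9 216.  344.8 224.4 341.5 243.3] centre [ 477.2 -166. ] size [np.float64(62.674296792951395), np.float64(155.76509536645693)] yaw of y-axis -0.2032
leaf [304.4 228.4 305.7 222.7 316.5 225.  315.2 230.8] centre [ 485.8 -133.1] size [np.float64(18.64890542370163), np.float64(34.75626215941193)] yaw of y-axis -0.245
[[ 38  39  69 139 218 246 249 247 243 228 219 229 241 248 251 251 248 241
  225 208 193 225 247 252 252 252 251 248 239 232 244 250 249 242 234 240
  247 251 250 247 239 237 246 250 252 252 252 252 250 245 231 238 249 251
  250 247 245 246 248 249 249 248 246 243 242 245 248 249 249 249 248 246
  244 245 243 219 142  66  45  40]
 [ 36  42  78 158 228 249 252 251 247 228 219 230 242 249 251 251 247 237
  219 190 171 208 242 251 252 252 252 252 251 251 252 251 248 234 224 234
  247 250 249 238 215 196 220 242 249 251 252 252 252 249 244 245 251 251
  245 223 220 235 244 249 250 248 242 228 2
[... 2676 characters left out ...]
39
  244 248 236 164  74  39  31  32]
 [ 44  42  44  50  57  63  61  69  78  87  89  95  91  96 110 121 125 127
  126 127 125 131 134 135 137 140 149 158 167 172 182 189 203 202 204 204
  204 200 201 198 197 205 216 221 224 229 230 233 234 236 242 247 247 245
  238 234 236 234 226 220 219 226 226 228 238 247 249 251 250 249 244 235
  241 247 235 162  74  40  43  37]
 [ 39  40  39  34  39  35  35  35  39  37  40  44  37  38  38  39  31  36
   34  33  35  30  34  38  41  40  42  39  50  52  53  50  57  56  60  59
   57  61  57  64  61  63  63  65  76  87  94  98 105 114 124 131 132 127
  129 126 124 115  99  95 109 121 136 144 156 169 175 185 197 209 214 213
  215 209 181 120  60  39  40  44]]
```

```bash
python3 - <<'E'
from h import *
np.set_printoptions(precision=1,suppress=True,linewidth=200)
t=cv2.imread("pics/top0.png");s=cv2.imread("pics/scene0.png");g=cv2.cvtColor(t,6);gs=cv2.cvtColor(s,6)
for X in((485,-129,65.4),(485,-129,21)): print(proj("top",X),proj("scene",X))
print("cam",ray("top",(0,0))[0],ray("scene",(0,0))[0])
print(g[218:236,300:342]);print(gs[226:254,282:302])
yaw=-.203;c=np.array([485,-129]);R=np.array([[np.cos(yaw),-np.sin(yaw)],[np.sin(yaw),np.cos(yaw)]])
for x,y in((8,13),(8,-13),(-8,-13),(-8,13)):
    p=[*(c+R@[x,y]),65.4]; print(x,y,proj("top",p),proj("scene",p))
E
```

```text
[309.2 227. ] [290.1 230.5]
[308.5 227.4] [290.  244.1]
cam [ 440.   -46.9 1735.3] [-405.4 -651.2  574.1]
[[169 170 169 162 143 126 112 108 102  88  75  65  57  56  55  49  49  45  44  38  43  46  42  45  46  44  50  48  48  52  52  49  53  54  46  45  47  47  51  49  47  49]
 [204 206 202 198 186 176 168 167 159 143 127 113 110 107 101  88  75  61  59  56  56  51  47  48  43  46  45  51  50  57  55  54  49  45  45  47  51  51  49  47  51  52]
 [212 212 214 212 207 203 201 203 197 184 178 174 171 169 161 139 125 111 113 104  96  84  72  62  58  57  54  55  53  52  57  58  54  48  47  48  50  48  50  50  50  54]
 [205 207 212 216 212 211 210 209 211 208 205 205 207 204 198 186 176 169 170 166 159 139 119 111 105 101  90  75  69  64  67  61  56  52  50  52  53  48  47  53  52  56]
 [190 199 214 217 210 206 207 212 213 213 210 208 209 215 211 207 206 203 206 203 201 184 172 166 166 155 144 129 116 113 108 105  92  76  69  62  57  56  57  49  53  56]
 [180 193 211 216 212 205 211 218 220 210 204 202 205 208 211 212 212 211 212 213 213 207 205 200 202 199 186 178 173 172 169 160 143 127 1
[... 3845 characters left out ...]
  76 113  74  84 102 109 103 149 170 214 180 156 128 149 155 130]
 [116  71  84  74  80  93  71  99 142 168 113 103 113 140 117 131 147 162 141  99]
 [153 147 148  74  72  70  77  84 101 120 139 160 142 135 150 157 134 103  94  76]
 [160 162 144 126 122  71  71  75  72  77  99 114 136 160 189 115  95  81  80  76]
 [126 164 161 154 158 126 125 113  76  78  71  76  94 112 135  82  77  80 112 145]
 [ 75 107 123 162 165 157 154 136 122  99  67  82  74  81 103  78  98 146 119 160]
 [ 39  50  74 105 118 157 167 152 156 149 144 131  65  77  77 147 150 163 108 162]]
8 13 [305.5 223.8] [288.6 228.3]
8 -13 [313.7 225.2] [295.3 230.9]
-8 -13 [312.8 230.2] [291.6 232.8]
-8 13 [304.7 228.8] [284.9 230. ]
```

```bash
python3 - <<'E'
from h import *
from scipy.spatial.transform import Rotation as Ro
np.set_printoptions(precision=3,suppress=True,linewidth=200)
q=ctrl.sense()['ee_rot'];R=Ro.from_quat(np.r_[q[1:],q[0]]).as_matrix();print(R)
print("jaw yaw",np.arctan2(R[1,1],R[0,1]))
print("tower front",onz("scene",(265,227),0),onz("scene",(223,212),0))
yaw=-.08;c=np.array([426,262.])
for k in(72,0,-72):
    p=c+k*np.array([-np.sin(yaw),np.cos(yaw)]);print(k,p)
# pipe shadow dark minima in top, columns, per row
g=cv2.cvtColor(cv2.imread("pics/top0.png"),6)
for k in(72,0,-72):
  for x in(-20,0,20):
    for w in(-18.5,-16,-13.5,13.5,16,18.5):
        p=c+np.array([[np.cos(yaw),-np.sin(yaw)],[np.sin(yaw),np.cos(yaw)]])@[x,k+w];print(proj("top",[*p,50]),end=' ')
    print()
E
```

```text
[[-0.     0.375 -0.927]
 [ 0.001 -0.927 -0.375]
 [-1.    -0.001 -0.   ]]
jaw yaw -1.1859727478006945
tower front [579.309  22.859   0.   ] [605.435 223.243   0.   ]
72 [431.754 333.77 ]
0 [426. 262.]
-72 [420.246 190.23 ]
[169.603 254.25 ] [168.821 254.207] [168.04  254.164] [159.601 253.7  ] [158.82  253.657] [158.039 253.614] 
[170.04  247.955] [169.259 247.913] [168.479 247.87 ] [160.048 247.408] [159.267 247.365] [158.487 247.322] 
[170.477 241.672] [169.697 241.63 ] [168.917 241.587] [160.493 241.127] [159.713 241.084] [158.933 241.042] 
[192.126 255.488] [191.343 255.445] [190.561 255.402] [182.112 254.937] [181.33  254.894] [180.548 254.852] 
[192.543 249.189] [191.762 249.146] [190.98  249.103] [182.539 248.641] [181.757 248.598] [180.976 248.555] 
[192.96  242.901] [192.179 242.858] [191.398 242.816] [182.964 242.355] [182.184 242.312] [181.403 242.269] 
[214.676 256.728] [213.892 256.685] [213.109 256.642] [204.65  256.177] [203.867 256.134] [203.084 256.091] 
[215.073 250.424] [214.291 250.381] [213.508 250.338] [205.057 249.875] [204.274 249.832] [203.492 249.789] 
[215.47  244.131] [214.688 244.088] [213.906 244.046] [205.462 243.584] [204.681 243.541] [203.899 243.499]
```

Emit:
carry_out --targets '[{"x": 0.036,"y": 0.044,"az": 0.123,"hand": 1},{"x": 0.072,"y": 0.088,"az": 0.246,"hand": 1},{"x": 0.108,"y": 0.132,"az": 0.369,"hand": 1},{"x": 0.144,"y": 0.176,"az": 0.492,"hand": 1},{"x": 0.18,"y": 0.22,"az": 0.615,"hand": 1}]' --grip_force 40

```text
invalid input at $.targets[0]: expected keys x, y, z, ax, ay, az, hand
```

Emit:
carry_out --targets '[{"x": 0.03,"y": 0.036,"az": 0.12,"hand": 1},{"x": 0.06,"y": 0.075,"az": 0.24,"hand": 1},{"x": 0.09,"y": 0.11,"z": -0.02,"az": 0.368,"hand": 1},{"x": 0.1085,"y": 0.136,"z": -0.05,"az": 0.368,"hand": 1},{"x": 0.1085,"y": 0.136,"z": -0.08,"az": 0.368,"hand": 1}]'

```text
invalid input at $.targets[0]: expected keys x, y, z, ax, ay, az, hand
```

Emit:
carry_out --targets '[{"x": 0.036,"y": 0.044,"z": 0,"ax": 0,"ay": 0,"az": 0.123,"hand": 1},{"x": 0.072,"y": 0.088,"z": 0,"ax": 0,"ay": 0,"az": 0.246,"hand": 1},{"x": 0.108,"y": 0.132,"z": 0,"ax": 0,"ay": 0,"az": 0.369,"hand": 1},{"x": 0.144,"y": 0.176,"z": 0,"ax": 0,"ay": 0,"az": 0.492,"hand": 1},{"x": 0.18,"y": 0.22,"z": 0,"ax": 0,"ay": 0,"az": 0.615,"hand": 1}]' --grip_force 40

```text
time_s: 0.72
eef_pos: [377.9, -265.0, 231.2]
ee_rot: [-0.34, -0.62, -0.34, 0.62]
force: [-0.4, -0.8, -0.6]
grip_width: 0.995
```

Emit:
carry_out --targets '[{"x": 0.03,"y": 0.036,"z": 0,"ax": 0,"ay": 0,"az": 0.12,"hand": 1},{"x": 0.06,"y": 0.075,"z": 0,"ax": 0,"ay": 0,"az": 0.24,"hand": 1},{"x": 0.09,"y": 0.11,"z": -0.02,"ax": 0,"ay": 0,"az": 0.368,"hand": 1},{"x": 0.1085,"y": 0.136,"z": -0.05,"ax": 0,"ay": 0,"az": 0.368,"hand": 1},{"x": 0.1085,"y": 0.136,"z": -0.08,"ax": 0,"ay": 0,"az": 0.368,"hand": 1}]'

```text
time_s: 1.35
eef_pos: [486.2, -128.8, 150.1]
ee_rot: [0.447, 0.547, 0.448, -0.547]
force: [0.4, 0.2, -0.1]
grip_width: 1.0
```

```bash
python3 - <<'E'
from h import *
from scipy.spatial.transform import Rotation as Ro
s=viewer.capture("scene");t=viewer.capture("top");cv2.imwrite("pics/s1.png",s);cv2.imwrite("pics/t1.png",t)
x=ctrl.sense();print(x['eef_pos'],x['joints'],x['force'],x['time_s'])
q=x['ee_rot'];R=Ro.from_quat(np.r_[q[1:],q[0]]).as_matrix();print("jaw yaw",np.arctan2(R[1,1],R[0,1]))
a=cv2.resize(s[170:270,240:340],None,fx=4,fy=4,interpolation=3);b=cv2.resize(s[210:270,140:240],None,fx=4,fy=4,interpolation=3)
o=np.zeros((600,800,3),np.uint8);o[:400,:400]=a;o[:240,400:800]=b
c=cv2.resize(t[200:260,270:370],None,fx=4,fy=4,interpolation=3);o[250:490,400:800]=c
cv2.imwrite("pics/crop2.png",o)
E
```

```text
[ 484.22318966 -129.44858831  148.51809068] [-4.95348586e-01  3.47574163e-01  1.67946718e+00 -8.44087151e-05
  1.12082902e+00 -2.93247515e-01] [-0.71660571  0.45665778  0.06666929] 1.45
jaw yaw -0.2020588666486337
```

View pics/crop2.png

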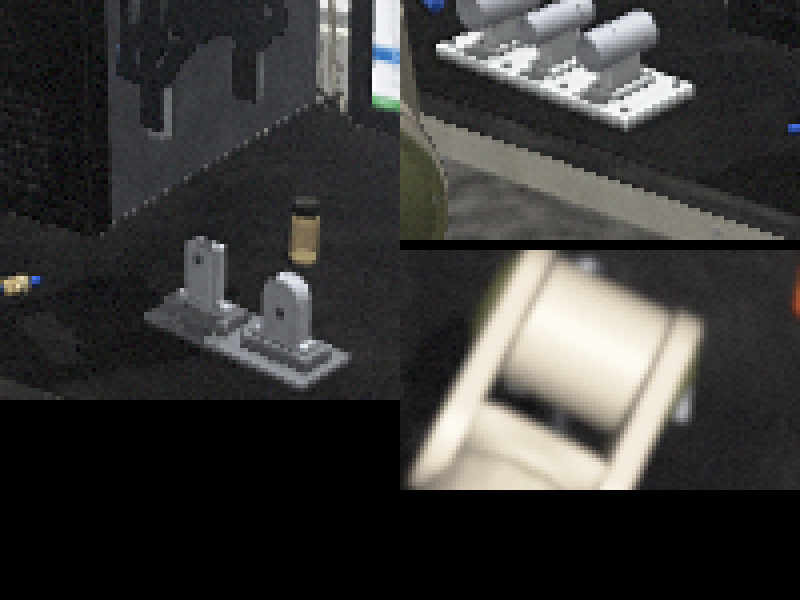

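The fingers straddle the concave leaf (tab at crop (205,270), finger midpoint about (202,98)). The rack pipes, from left to right, look large, small and medium. I'll descend and grip.

Emit:
carry_out --targets '[{"x": 0,"y": 0,"z": -0.03,"ax": 0,"ay": 0,"az": 0,"hand": 1},{"x": 0,"y": 0,"z": -0.06,"ax": 0,"ay": 0,"az": 0,"hand": 1},{"x": 0,"y": 0,"z": -0.09,"ax": 0,"ay": 0,"az": 0,"hand": 1},{"x": 0,"y": 0,"z": -0.115,"ax": 0,"ay": 0,"az": 0,"hand": 1},{"x": 0,"y": 0,"z": -0.126,"ax": 0,"ay": 0,"az": 0,"hand": 1}]'

```text
time_s: 2.08
eef_pos: [485.6, -131.0, 25.2]
ee_rot: [-0.446, -0.548, -0.447, 0.548]
force: [0.9, -0.1, 0.7]
grip_width: 1.001
```

Emit:
carry_out --targets '[{"x": 0,"y": 0,"z": 0,"ax": 0,"ay": 0,"az": 0,"hand": 0.3},{"x": 0,"y": 0,"z": 0,"ax": 0,"ay": 0,"az": 0,"hand": 0},{"x": 0,"y": 0,"z": 0,"ax": 0,"ay": 0,"az": 0,"hand": -0.3},{"x": 0,"y": 0,"z": 0,"ax": 0,"ay": 0,"az": 0,"hand": -0.5},{"x": 0,"y": 0,"z": 0,"ax": 0,"ay": 0,"az": 0,"hand": -1}]' --grip_force 50

```text
time_s: 2.7
eef_pos: [485.8, -130.7, 25.7]
ee_rot: [0.447, 0.548, 0.447, -0.548]
force: [-1.4, -0.2, 5.2]
grip_width: 0.18
```

Emit:
carry_out --targets '[{"x": 0,"y": 0,"z": 0,"ax": 0,"ay": 0,"az": 0,"hand": -1},{"x": 0,"y": 0,"z": 0,"ax": 0,"ay": 0,"az": 0,"hand": -1},{"x": 0,"y": 0,"z": 0,"ax": 0,"ay": 0,"az": 0,"hand": -1},{"x": 0,"y": 0,"z": 0,"ax": 0,"ay": 0,"az": 0,"hand": -1}]'

```text
time_s: 3.2
eef_pos: [485.8, -130.7, 25.7]
ee_rot: [0.447, 0.548, 0.447, -0.548]
force: [-0.5, 0.5, 5.9]
grip_width: 0.184
```

Emit:
carry_out --targets '[{"x": 0,"y": 0,"z": 0.02,"ax": 0,"ay": 0,"az": 0,"hand": -1},{"x": 0,"y": 0,"z": 0.05,"ax": 0,"ay": 0,"az": 0,"hand": -1},{"x": 0,"y": 0,"z": 0.08,"ax": 0,"ay": 0,"az": 0,"hand": -1},{"x": 0,"y": 0,"z": 0.105,"ax": 0,"ay": 0,"az": 0,"hand": -1},{"x": -0.01,"y": 0.01,"z": 0.12,"ax": 0,"ay": 0,"az": 0,"hand": -1}]'

```text
time_s: 3.82
eef_pos: [475.8, -120.9, 146.2]
ee_rot: [0.447, 0.548, 0.446, -0.548]
force: [-0.3, 0.9, -1.4]
grip_width: 0.182
```

Emit:
carry_out --targets '[{"x": -0.03,"y": 0.03,"z": 0,"ax": 0,"ay": 0,"az": 0.02,"hand": -1},{"x": -0.045,"y": 0.075,"z": 0,"ax": 0,"ay": 0,"az": 0.05,"hand": -1},{"x": -0.055,"y": 0.125,"z": 0,"ax": 0,"ay": 0,"az": 0.08,"hand": -1},{"x": -0.055,"y": 0.175,"z": 0,"ax": 0,"ay": 0,"az": 0.11,"hand": -1},{"x": -0.055,"y": 0.22,"z": 0,"ax": 0,"ay": 0,"az": 0.123,"hand": -1}]'

```text
time_s: 4.45
eef_pos: [420.1, 101.0, 145.2]
ee_rot: [-0.48, -0.519, -0.48, 0.519]
force: [1.0, -1.2, -1.8]
grip_width: 0.18
```

Emit:
carry_out --targets '[{"x": 0,"y": 0.035,"z": 0,"ax": 0,"ay": 0,"az": 0,"hand": -1},{"x": 0,"y": 0.065,"z": 0,"ax": 0,"ay": 0,"az": 0,"hand": -1},{"x": 0,"y": 0.085,"z": -0.01,"ax": 0,"ay": 0,"az": 0,"hand": -1},{"x": 0,"y": 0.091,"z": -0.025,"ax": 0,"ay": 0,"az": 0,"hand": -1},{"x": 0,"y": 0.091,"z": -0.035,"ax": 0,"ay": 0,"az": 0,"hand": -1}]'

```text
time_s: 5.08
eef_pos: [420.1, 190.1, 109.0]
ee_rot: [-0.479, -0.519, -0.48, 0.52]
force: [-0.9, -0.2, -1.7]
grip_width: 0.184
```

```bash
python3 - <<'E'
from h import *
from scipy.spatial.transform import Rotation as Ro
s=viewer.capture("scene");t=viewer.capture("top");cv2.imwrite("pics/s2.png",s);cv2.imwrite("pics/t2.png",t)
x=ctrl.sense();print(x['eef_pos'],x['joints'],x['force'],x['time_s'])
q=x['ee_rot'];R=Ro.from_quat(np.r_[q[1:],q[0]]).as_matrix();print("jaw yaw",np.arctan2(R[1,1],R[0,1]))
o=np.zeros((600,800,3),np.uint8);o[:]=cv2.resize(s[180:255,150:250],None,fx=8,fy=8,interpolation=3)
cv2.imwrite("pics/crop3.png",o)
E
```

```text
[419.95952613 189.6262716  109.03441192] [ 1.69050794e-01  3.19820347e-01  1.84113963e+00 -1.58563196e-04
  9.83260117e-01  2.49809075e-01] [-0.23915292 -0.9663557  -1.16223624] 5.175
jaw yaw -0.08067119132826225
```

View pics/crop3.png

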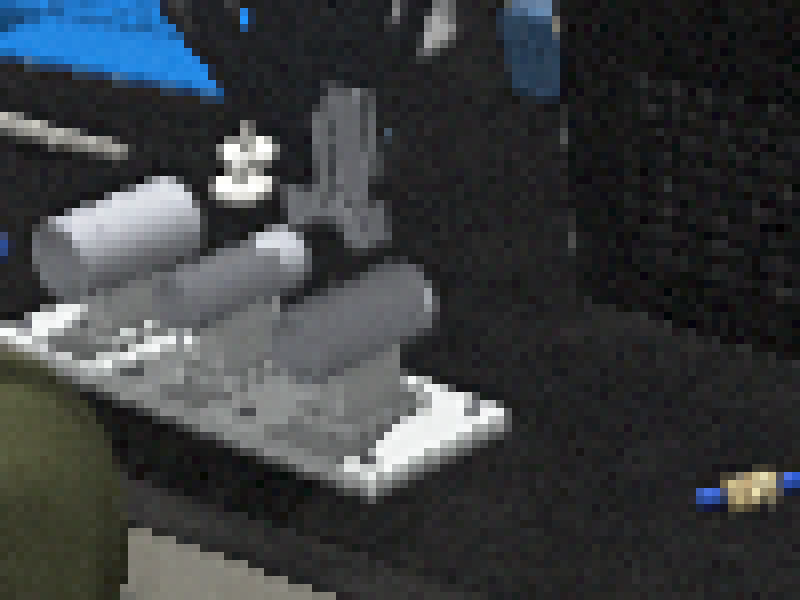

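The picture shows three pipes: large on the left, thin in the middle, medium on the right. The leaf hangs upright above the right one, with its foot at crop (280–392, 185–248). I'll compare predicted and seen positions for the pipe and the foot.

```bash
python3 - <<'E'
from h import *
np.set_printoptions(precision=1,suppress=True,linewidth=200)
yaw=-.08;R=np.array([[np.cos(yaw),-np.sin(yaw)],[np.sin(yaw),np.cos(yaw)]])
z=lambda p:(np.array(p)+.5-[150,180])*8
a=np.linspace(0,2*np.pi,181)
for k,r in((72,18.5),(0,13.5),(-72,16)):
    for e in(-30,30):
        P=[z(proj("scene",[*(np.array([426,262])+R@[e,k+r*np.cos(i)]),50+r*np.sin(i)])) for i in a]; P=np.array(P)
        print(k,"end",e,"u",P[:,0].min(),P[:,0].max(),"v",P[:,1].min(),P[:,1].max())
c=np.array([420,190])
for x,y,h in((-7,22,0),(-7,22,15.4),(-7,-22,0),(-7,-22,15.4),(7,-22,0),(7,-22,15.4),(-7,-14.5,0),(-8,13,30),(-8,-13,30),(8,-13,30)):
    print(x,y,h,z(proj("scene",[*(c+R@[x,y]),h+110.3-19.3])))
E
```

```text
72 end -30 u 25.694202787976565 83.50832572257946 v 220.53553074749334 304.9052166604133
72 end 30 u 140.90018001380713 198.3024389314537 v 175.88597972692514 257.8444511892933
0 end -30 u 145.78177580510874 190.39643426732073 v 272.59317150643164 335.8521242243344
0 end 30 u 260.6390143361857 304.8868597379346 v 224.9066842738814 286.31019599688693
-72 end -30 u 260.9619546476715 317.0251489773584 v 309.7289178188114 386.8329112285744
-72 end 30 u 375.29652674383465 430.8347652303453 v 259.26140755508413 334.03083257587195
-7 22 0 [285.2 220.3]
-7 22 15.4 [281.2 184.1]
-7 -22 0 [362.1 245.9]
-7 -22 15.4 [358.3 209. ]
7 -22 0 [389.1 234.2]
7 -22 15.4 [385.5 197.6]
-7 -14.5 0 [348.8 241.4]
-8 13 30 [290.9 155. ]
-8 -13 30 [336.7 169.5]
8 -13 30 [367.9 156.8]
```

Emit:
carry_out --targets '[{"x": 0,"y": -0.0013,"z": -0.01,"ax": 0,"ay": 0,"az": 0,"hand": -1},{"x": 0,"y": -0.0013,"z": -0.02,"ax": 0,"ay": 0,"az": 0,"hand": -1},{"x": 0,"y": -0.0013,"z": -0.0275,"ax": 0,"ay": 0,"az": 0,"hand": -1},{"x": 0,"y": -0.0013,"z": -0.028,"ax": 0,"ay": 0,"az": 0,"hand": -1}]'

```text
time_s: 5.68
eef_pos: [420.3, 189.0, 81.7]
ee_rot: [-0.479, -0.519, -0.48, 0.52]
force: [0.3, 0.5, -1.6]
grip_width: 0.182
```

```bash
cat > st.py <<'E'
from h import *
import sys
n=int(sys.argv[1]) if len(sys.argv)>1 else 0
L=[ctrl.sense()]
for i in range(n):
    im=viewer.capture("scene"); L.append(ctrl.sense())
m=lambda k:np.mean([l[k] for l in L[-max(n,1):]],0)
print("t",L[-1]['time_s'],"p",m('eef_pos').round(2),"f",m('force').round(2),"w",m('wrist_torque').round(3))
if n: cv2.imwrite(f"pics/last.png",im)
E
python3 st.py 6
```

```text
t 5.975 p [420.68 189.12  82.43] f [-0.32 -0.14 -1.31] w [0.024 0.016 0.008]
```

Emit:
carry_out --targets '[{"x": 0,"y": 0,"z": -0.0006,"ax": 0,"ay": 0,"az": 0,"hand": -1},{"x": 0,"y": 0,"z": -0.0012,"ax": 0,"ay": 0,"az": 0,"hand": -1}]'

```text
time_s: 6.22
eef_pos: [420.6, 189.1, 81.1]
ee_rot: [0.48, 0.52, 0.48, -0.52]
force: [-0.4, -0.4, -1.4]
grip_width: 0.181
```

Emit:
carry_out --targets '[{"x": 0,"y": 0,"z": -0.0004,"ax": 0,"ay": 0,"az": 0,"hand": -1},{"x": 0,"y": 0,"z": -0.0008,"ax": 0,"ay": 0,"az": 0,"hand": -1}]'

```text
time_s: 6.48
eef_pos: [420.6, 189.1, 80.3]
ee_rot: [0.48, 0.52, 0.48, -0.52]
force: [0.4, -0.3, -1.6]
grip_width: 0.178
```

Emit:
carry_out --targets '[{"x": 0,"y": 0,"z": -0.0004,"ax": 0,"ay": 0,"az": 0,"hand": -1},{"x": 0,"y": 0,"z": -0.0008,"ax": 0,"ay": 0,"az": 0,"hand": -1}]'

```text
time_s: 6.72
eef_pos: [420.6, 189.1, 79.5]
ee_rot: [0.48, 0.52, 0.48, -0.52]
force: [-0.1, -0.9, -1.4]
grip_width: 0.18
```

Emit:
carry_out --targets '[{"x": 0,"y": 0,"z": -0.0004,"ax": 0,"ay": 0,"az": 0,"hand": -1},{"x": 0,"y": 0,"z": -0.0008,"ax": 0,"ay": 0,"az": 0,"hand": -1}]'

```text
time_s: 6.98
eef_pos: [420.6, 189.1, 78.7]
ee_rot: [0.48, 0.52, 0.48, -0.52]
force: [0.3, -0.1, -1.8]
grip_width: 0.179
```

Emit:
carry_out --targets '[{"x": 0,"y": 0,"z": -0.0003,"ax": 0,"ay": 0,"az": 0,"hand": -1},{"x": 0,"y": 0,"z": -0.0006,"ax": 0,"ay": 0,"az": 0,"hand": -1}]'

```text
time_s: 7.22
eef_pos: [420.6, 189.1, 78.1]
ee_rot: [0.48, 0.52, 0.48, -0.52]
force: [1.0, -1.0, -2.7]
grip_width: 0.183
```

Emit:
carry_out --targets '[{"x": 0,"y": 0,"z": -0.0003,"ax": 0,"ay": 0,"az": 0,"hand": -1},{"x": 0,"y": 0,"z": -0.0005,"ax": 0,"ay": 0,"az": 0,"hand": -1}]'

```text
time_s: 7.48
eef_pos: [420.5, 189.1, 77.5]
ee_rot: [-0.48, -0.52, -0.48, 0.52]
force: [0.0, 0.5, -1.3]
grip_width: 0.183
```

Emit:
carry_out --targets '[{"x": 0,"y": 0,"z": -0.0003,"ax": 0,"ay": 0,"az": 0,"hand": -1},{"x": 0,"y": 0,"z": -0.0005,"ax": 0,"ay": 0,"az": 0,"hand": -1}]'

```text
time_s: 7.72
eef_pos: [420.6, 189.0, 77.3]
ee_rot: [0.48, 0.52, 0.48, -0.52]
force: [-1.6, -1.0, 5.2]
grip_width: 0.18
```

Emit:
carry_out --targets '[{"x": 0,"y": 0,"z": -0.0002,"ax": 0,"ay": 0,"az": 0,"hand": -1},{"x": 0,"y": 0,"z": -0.0004,"ax": 0,"ay": 0,"az": 0,"hand": -1}]'

```text
time_s: 7.98
eef_pos: [420.7, 189.0, 77.3]
ee_rot: [0.48, 0.52, 0.48, -0.52]
force: [-3.4, -1.7, 9.6]
grip_width: 0.181
```

```bash
python3 st.py 4
```

```text
t 8.175 p [420.67 189.06  77.28] f [-2.88 -1.24  8.49] w [-0.371  0.589 -0.02 ]
```

Emit:
carry_out --targets '[{"x": -0.0002,"y": -0.0003,"z": 0,"ax": 0,"ay": 0,"az": 0,"hand": -1},{"x": -0.0004,"y": -0.0006,"z": 0,"ax": 0,"ay": 0,"az": 0,"hand": -1}]'

```text
time_s: 8.43
eef_pos: [420.7, 188.8, 77.3]
ee_rot: [0.48, 0.52, 0.479, -0.519]
force: [-0.1, 2.3, 4.7]
grip_width: 0.181
```

```bash
python3 st.py 4
```

```text
t 8.625 p [420.66 188.84  77.27] f [-0.55  1.2   5.56] w [ 0.261  0.184 -0.007]
```

Emit:
carry_out --targets '[{"x": 0,"y": 0.0001,"z": 0,"ax": 0,"ay": 0,"az": 0,"hand": -1},{"x": 0,"y": 0.0002,"z": -0.0001,"ax": 0,"ay": 0,"az": 0,"hand": -1},{"x": 0,"y": 0.0003,"z": -0.0003,"ax": 0,"ay": 0,"az": 0,"hand": -1},{"x": 0,"y": 0.0003,"z": -0.0003,"ax": 0,"ay": 0,"az": 0,"hand": -1}]'

```text
time_s: 9.12
eef_pos: [420.7, 188.9, 77.2]
ee_rot: [0.48, 0.52, 0.479, -0.519]
force: [-2.0, -1.1, 9.0]
grip_width: 0.182
```

```bash
python3 st.py 4
```

```text
t 9.325 p [420.68 188.9   77.25] f [-1.54 -0.77  9.6 ] w [-0.163  0.397 -0.004]
```

Emit:
carry_out --targets '[{"x": 0,"y": 0,"z": 0,"ax": 0,"ay": 0,"az": 0,"hand": -1},{"x": 0,"y": 0,"z": 0,"ax": 0,"ay": 0,"az": 0,"hand": -1},{"x": 0,"y": 0,"z": 0,"ax": 0,"ay": 0,"az": 0,"hand": -1},{"x": 0,"y": 0,"z": 0,"ax": 0,"ay": 0,"az": 0,"hand": -1},{"x": 0,"y": 0,"z": 0,"ax": 0,"ay": 0,"az": 0,"hand": -1}]'

```text
time_s: 9.95
eef_pos: [420.6, 188.9, 77.2]
ee_rot: [0.48, 0.52, 0.479, -0.519]
force: [-2.6, -1.4, 9.5]
grip_width: 0.183
```

Emit:
carry_out --targets '[{"x": 0,"y": 0,"z": 0,"ax": 0,"ay": 0,"az": 0,"hand": -1},{"x": 0,"y": 0,"z": 0,"ax": 0,"ay": 0,"az": 0,"hand": -1},{"x": 0,"y": 0,"z": 0,"ax": 0,"ay": 0,"az": 0,"hand": -1},{"x": 0,"y": 0,"z": 0,"ax": 0,"ay": 0,"az": 0,"hand": -1},{"x": 0,"y": 0,"z": 0,"ax": 0,"ay": 0,"az": 0,"hand": -1}]'

```text
time_s: 10.58
eef_pos: [420.7, 188.9, 77.2]
ee_rot: [0.48, 0.52, 0.479, -0.519]
force: [-2.0, -1.4, 9.1]
grip_width: 0.18
```

Emit:
carry_out --targets '[{"x": 0,"y": 0,"z": 0,"ax": 0,"ay": 0,"az": 0,"hand": -1},{"x": 0,"y": 0,"z": 0,"ax": 0,"ay": 0,"az": 0,"hand": -1},{"x": 0,"y": 0,"z": 0,"ax": 0,"ay": 0,"az": 0,"hand": -1},{"x": 0,"y": 0,"z": 0,"ax": 0,"ay": 0,"az": 0,"hand": -1},{"x": 0,"y": 0,"z": 0,"ax": 0,"ay": 0,"az": 0,"hand": -1}]'

```text
time_s: 11.2
eef_pos: [420.7, 188.9, 77.2]
ee_rot: [0.48, 0.52, 0.479, -0.519]
force: [-1.4, -0.5, 10.3]
grip_width: 0.179
```

```bash
python3 st.py 3; python3 -c "
import cv2
s=cv2.imread('pics/last.png');cv2.imwrite('pics/crop4.png',cv2.resize(s[180:255,150:250],None,fx=8,fy=8,interpolation=3))"
```

```text
t 11.35 p [420.67 188.9   77.24] f [-1.94 -0.55  9.07] w [-0.19   0.396 -0.007]
```

View pics/crop4.png

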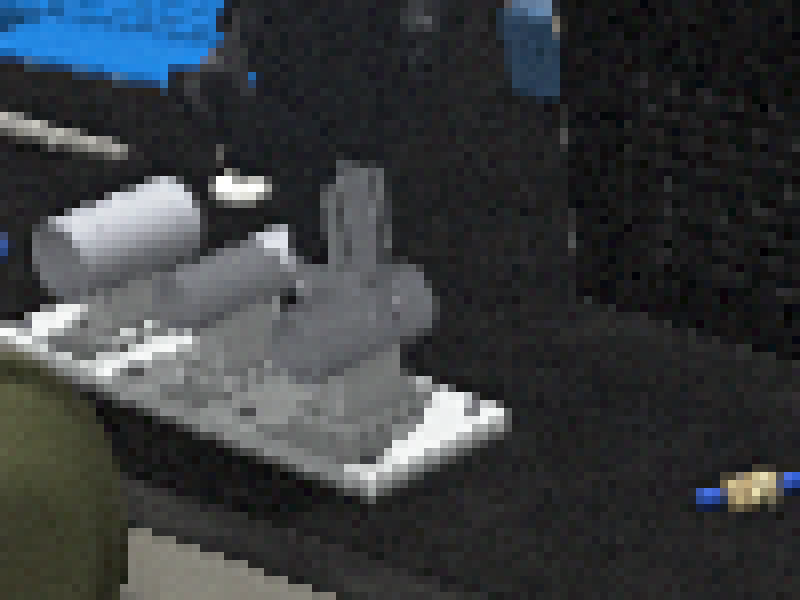

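The leaf sits down over the right-hand pipe (foot at crop (275–400, 270–370), tab upright at (355,210)), and it held about 10–11 N for over 2 s. The seating TCP height is 77.2 mm; I predicted 77.3 for the 16 mm pipe, 74.4 for the 13.5 mm and 80.9 for the 18.5 mm. I'll unload it and then release.

Emit:
carry_out --targets '[{"x": 0,"y": 0,"z": 0.0003,"ax": 0,"ay": 0,"az": 0,"hand": -1},{"x": 0,"y": 0,"z": 0.0006,"ax": 0,"ay": 0,"az": 0,"hand": -1},{"x": 0,"y": 0,"z": 0.0006,"ax": 0,"ay": 0,"az": 0,"hand": -1}]' --grip_force 20

```text
time_s: 11.72
eef_pos: [420.6, 188.9, 77.3]
ee_rot: [0.48, 0.52, 0.479, -0.519]
force: [1.2, -0.1, 4.7]
grip_width: 0.181
```

```bash
python3 st.py 3
```

```text
t 11.875 p [420.63 188.87  77.27] f [1.68 0.9  4.96] w [ 0.041 -0.274 -0.002]
```

Emit:
carry_out --targets '[{"x": 0,"y": 0,"z": 0,"ax": 0,"ay": 0,"az": 0,"hand": -0.6},{"x": 0,"y": 0,"z": 0,"ax": 0,"ay": 0,"az": 0,"hand": -0.5},{"x": 0,"y": 0,"z": 0,"ax": 0,"ay": 0,"az": 0,"hand": -0.3},{"x": 0,"y": 0,"z": 0,"ax": 0,"ay": 0,"az": 0,"hand": 0},{"x": 0,"y": 0,"z": 0,"ax": 0,"ay": 0,"az": 0,"hand": 0.2}]'

```text
time_s: 12.5
eef_pos: [420.1, 188.8, 76.9]
ee_rot: [-0.48, -0.52, -0.48, 0.52]
force: [-0.2, -0.5, 0.2]
grip_width: 0.601
```

```bash
python3 st.py 3; python3 -c "
import cv2
s=cv2.imread('pics/last.png');cv2.imwrite('pics/crop5.png',cv2.resize(s[180:255,150:250],None,fx=8,fy=8,interpolation=3))"
```

```text
t 12.65 p [420.13 188.77  76.97] f [ 0.38 -0.2  -0.36] w [-0.01   0.018  0.004]
```

View pics/crop5.png

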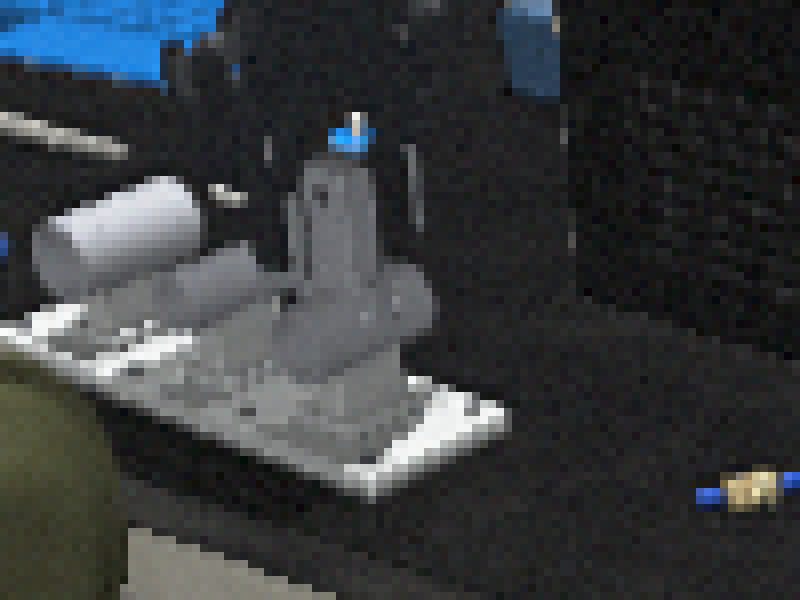

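The leaf stands upright on the right pipe (tab at crop (340,150–270)), with the fingers clear on both sides (at u of about 265–290 and 415). I'll lift straight up and away.

Emit:
carry_out --targets '[{"x": 0,"y": 0,"z": 0.01,"ax": 0,"ay": 0,"az": 0,"hand": 0.3},{"x": 0,"y": 0,"z": 0.03,"ax": 0,"ay": 0,"az": 0,"hand": 0.3},{"x": 0,"y": 0,"z": 0.06,"ax": 0,"ay": 0,"az": 0,"hand": 0.3},{"x": 0,"y": 0,"z": 0.09,"ax": 0,"ay": 0,"az": 0,"hand": 0.3},{"x": 0,"y": 0,"z": 0.12,"ax": 0,"ay": 0,"az": 0,"hand": 0.3}]'

```text
time_s: 13.28
eef_pos: [420.1, 188.8, 198.7]
ee_rot: [0.48, 0.52, 0.479, -0.519]
force: [-0.1, 0.1, 0.1]
grip_width: 0.648
```

Emit:
carry_out --targets '[{"x": 0,"y": -0.04,"z": 0.03,"ax": 0,"ay": 0,"az": 0,"hand": 0.3},{"x": 0,"y": -0.09,"z": 0.05,"ax": 0,"ay": 0,"az": 0,"hand": 0.3},{"x": 0,"y": -0.14,"z": 0.05,"ax": 0,"ay": 0,"az": 0,"hand": 0.3},{"x": 0,"y": -0.19,"z": 0.05,"ax": 0,"ay": 0,"az": 0,"hand": 0.3},{"x": 0,"y": -0.22,"z": 0.05,"ax": 0,"ay": 0,"az": 0,"hand": 0.3}]'

```text
time_s: 13.9
eef_pos: [419.9, -33.1, 247.8]
ee_rot: [0.48, 0.52, 0.479, -0.52]
force: [0.2, 0.6, -0.5]
grip_width: 0.647
```

```bash
python3 st.py 3; python3 -c "
from h import *
s=viewer.capture('scene');t=viewer.capture('top')
o=np.zeros((600,800,3),np.uint8)
o[:375,:500]=cv2.resize(s[180:255,150:250],None,fx=5,fy=5,interpolation=3)
o[380:600,:400]=cv2.resize(t[220:275,140:240],None,fx=4,fy=4,interpolation=3)
o[380:580,420:720]=cv2.resize(s[220:280,265:355],None,fx=3.3334,fy=3.3334,interpolation=3)[:200,:300]
cv2.imwrite('pics/crop6.png',o)"
```

```text
t 14.05 p [420.08 -33.48 247.59] f [ 0.16 -0.37 -0.05] w [0.011 0.026 0.003]
```

View pics/crop6.png

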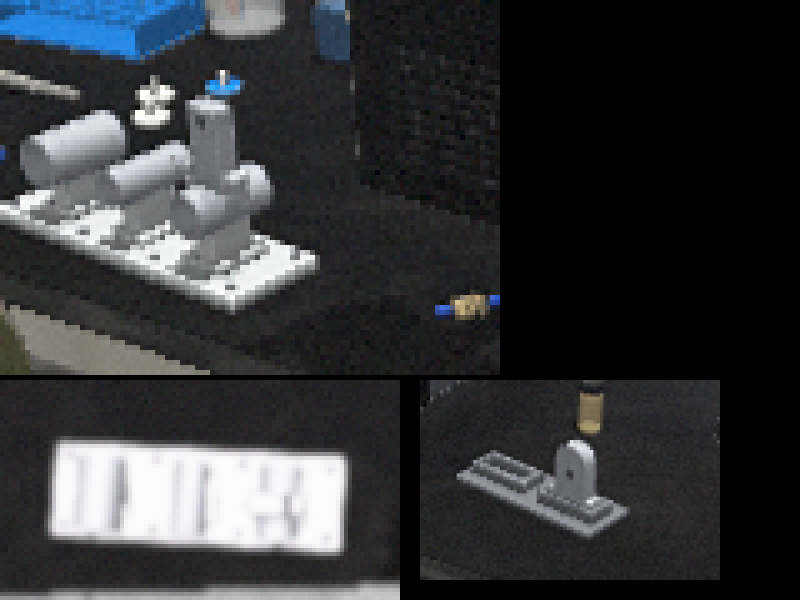

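The leaf stands upright and seated on the right (medium) pipe, with its tab at (212,140) in the crop. The nose leaf, vial and union are where they were. I'll hand in.

```bash
python3 -c "
from rig import finish_job
print(finish_job())"
```

```text
the job is handed in; nothing more can be done
None
```

The concave leaf is standing upright and released on the right-hand pipe (place_right), which I take to be the 16 mm one, and the job is handed in at about 14 s. I tried only that pipe, because the pictures showed large, small, medium from left to right.

**Fit:** The leaf seated at a TCP height of 77.2 mm. I expected about 77 mm for the 16 mm pipe, and 74.4 or 80.9 mm for the other two. Nudging it 0.3–0.6 mm sideways only reversed a small side force, so I recentred it by about 0.3 mm. I did no separate rocking test.

**Press:** It was held at about 9–10 N measured, roughly 11 N with the leaf's weight, for a little over 2 s. The highest force I read was about 10 N.

**Last checks:** The final pictures show the leaf upright on the pipe and square to it by eye, with the gripper clear and no force on it. The nose leaf, vial and union look unmoved. The tape was not checked in the last picture, but the arm worked nowhere near it after the start.

**Disagreement:** The two cameras differed by about 2 mm on where the rack and leaf stood. I shifted the approach 1.3 mm for this and let the contact forces settle the rest.

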